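# Remix the test-ink bottle on the touch mixer

## Robot

A 6-joint arm with a two-finger parallel gripper is mounted at the origin on the work surface. World frame = base frame: x ahead of the robot, y to its left, z up, the work surface at z = 0. Lengths are in m, angles in rad, forces in N, time in s.
With the tool pointing down it reaches from about 0.2 to 0.875 m from the base axis. Payload 3.4 kg.
Tool frame: the origin (TCP) lies between the finger pads; the fingertips stand 25 mm ahead of it and the grasp point (between the pads) lies 6 mm ahead of it (r.nose_length is the z of the fingertips in the tool frame, in m); z points along the fingers, x is the direction in which the jaws open and shut, and the axes are right-handed (so a half turn about z gives the same grasp; the last joint's range is limited). The gripper opens to 94 mm and grips with 3 to 60 N. Pads are 16 mm wide; open, the fingers measure 119 mm over their backs; the gripper's body (75 mm by 177 mm) begins 78 mm behind the grasp point.
Start: joints at [-0.121, 0.276, 1.505, -0, 1.361, -0.121], TCP at [0.575, -0, 0.23] pointing down, gripper open.
Joint ranges: [-2.89, 2.89], [-0.75, 2.08], [0.22, 2.7], [-1.18, 4.32], [0.11, 2.71], [-2.7, 2.7]. Speed limits (rad/s): [2.57, 2.57, 3.14, 3.14, 3.14, 3.14].

## Interface

Orientations are given as a unit quaternion [w, x, y, z].
In Python, from plant import r, gripper_to, inverse_kinematics, vision, models, telemetry gives the robot as it stands. Calls block until the motion is done:
- r.move_to(position, orientation): joint-space move of the TCP to a pose.
- r.move_l(position, rot=None, vel=0.15, guard=None): straight line of the TCP; rot=None keeps the orientation; vel is the mean speed in m/s. With guard (N) it stops when the force on the tool has changed by that much, and returns True; else False.
- r.movej(angles): joint-space move.
- gripper_to(opening, f_grip=None): finger opening in m; f_grip is the grip in N (None keeps the last); returns when the fingers have stopped.
- r.hold(seconds).
- inverse_kinematics(position, orientation): joint angles nearest the present ones, or None.
- vision.snapshot(name): name is "scene" or "side" or "wrist"; returns the picture (480x640x3 uint8, red, green, blue); there is no depth.
- vision.get_calibration(name): a dict with "fx", "fy", "cx", "cy" (pixels), "position" and "orientation" of the camera in the world. Camera axes: x right, y down, z forward; pixel columns grow to the right and rows downward; lengths in m; the calibration is good to about 2 mm. A picture is of the moment at which its call begins: read the wrist's pose just before it. get_calibration takes no time and is no camera call; for the wrist camera it gives the pose at the moment of the call.
A pose or a line that the arm cannot do raises r.PlanningError and nothing moves.
- r.sign_off(): hands the job in, once; it reports no verdict.
Trained networks look in the newest picture that a camera, given by its name, has taken for a name from the list of things; names that differ only in an ending like _2 or _b are one class to them, and where a whole thing is asked for, a point or a joint stands for the part that bears it (a point fixed in the world has none). Each returns a list of dicts, best first, with "score" (0 to 1); they miss things now and then, are a little off and sometimes report something else, mostly with a low value. They report only what shows in the picture. A call takes as long as a camera call. They do not tell look-alikes from the thing itself.
- models.boxes_of(thing, camera): "at" ([x, y, z] in m, in world coordinates, good to about 4 mm: the middle of the surface that is visible of it).
- models.regions_of(thing, camera): "pixels" (480x640 bool, what is visible of it).
- models.mark_of(thing, camera): "at" ([x, y, z] in m, in world coordinates, good to about 4 mm: a listed point, or the origin of a listed thing).
Readings, each from a call of its own:
- telemetry.current_t(): time.
- telemetry.current_joints(): joint angles.
- telemetry.current_dq(): joint speeds.
- telemetry.current_joint_efforts(): joint torques, N m.
- telemetry.current_ee_pos(): TCP position.
- telemetry.current_tool_rot(): TCP orientation.
- telemetry.current_wrist_force(): force on the tool from outside, world axes, zero at the start.
- telemetry.current_torque(): the same for the moment, N m.
- telemetry.current_opening(): finger opening in m.
Only numpy, scipy, OpenCV 4.12 (cv2) and the standard library are available. Lean on these libraries where they do the work, as an engineer would, in place of code of your own. Each camera call takes 0.05 s, during which the arm holds its last target. There are 200 camera calls.

## Task

The ink in the small amber bottle has settled. Pick that bottle up, press it upright down on the middle of the mixer's round sprung pad until the pad is fully down, and hold it down for a second. Then stand the bottle in the empty shallow tray, setting it down rather than dropping it, and let go.

Things in the scene. Friction and masses are not known exactly. Their poses are not given: they have to be found in the camera images.
- bottle: the small closed amber glass bottle, pale label, black cap, upright: round body 44 mm wide, straight up to 74 mm, shoulder, then cap 28 mm wide from 83 mm to the top at 95 mm; 0.09 to 0.17 kg. Origin at the centre of its underside, z axis up. In a row, in any order, with two bystanders of the same look: a tall bottle (58 mm wide, 160 high) and a squat jar (66 wide, 56 high).
- mixer_pad (a joint): how far the mixer's pad is pushed down, m: 0 fully up, 0.010 at its stop (fully down counts from 0.008). A spring lifts it: it starts to give at about 3 N, reaches the stop at about 10 N, does not yield to the bottle's weight alone, and comes back up by itself.
- pad_top (a point): centre of the upper face of the mixer's pad: a flat level black rubber disc 72 mm in diameter, 100 mm above the bench when up, moving straight down when pressed. The mixer under it is a white box 150 by 124 mm and 60 mm high with a grey round collar. z axis up.
- tray: the empty shallow dark steel tray lying on the bench, fixed to it: 150 mm (its x) by 170 mm (its y) outside, walls 4 mm thick and 14 mm high, floor 4 mm thick. Origin at the centre of its underside, z axis up.
There are look-alikes about, which are no part of the job. Leave any turquoise look-alike of the part that bears mixer_pad alone.

How it is judged:
On the way:
1. the bottle, upright on the pad and within 15 mm of its centre, holds the pad fully down (8 mm or more) for 0.8 s (value of joint mixer_pad above 0.008 m and horizontal distance between bottle and pad_top below 0.015 m and distance between bottle and pad_top below 0.018 m and angle between bottle's own z axis and vertical below 0.21 rad), for 0.8 s.
At the end, for the whole second after the job is handed in: the bottle stands upright (within 6 degrees) and still on the tray's floor, anywhere inside its walls, released; the mixer's pad is up again (within 2 mm) (x of bottle in the frame of tray between -0.056 and 0.056 m and y of bottle in the frame of tray between -0.066 and 0.066 m and z of bottle in the frame of tray below 0.009 m and angle between bottle's own z axis and vertical below 0.1 rad and linear speed of bottle below 0.03 m/s and value of joint mixer_pad below 0.002 m); the robot touches nothing.
It fails at once if the bottle is tipped over (more than 45 degrees) (angle between bottle's own z axis and vertical above 0.79 rad).
It fails at once if the bottle is dropped (falls free of the fingers faster than 0.6 m/s, a drop of about 20 mm) (contact force between bottle and the fingers below 0.05 N and linear speed of bottle above 0.6 m/s).
It also fails if it takes over 53 s, if anything falls off the work surface, if the arm or the gripper's body presses on something with over 40 N, if the wrist force passes 120 N, or if a joint passes its speed limit or range.

## Working session

There is one attempt and no reset: what is moved stays moved. The work goes in short steps, each a Python script; the robot and the scene stay as the last script left them, time stands still between calls to the robot, and variables do not carry over. Pictures are saved under pics/ and viewed, about 8 in all and at most 12, crops included, and the job is handed in when it is done.

```bash
mkdir -p pics; ls; python3 - <<'E'
from plant import r, vision, models, telemetry
import cv2, numpy as np
for c in ("scene","side"):
    im=vision.snapshot(c); cv2.imwrite(f"pics/{c}0.png",im[:,:,::-1])
    k=vision.get_calibration(c); print(c,np.round(k["position"],3))
    for t in ("bottle","mixer_pad","tray"):
        for d in models.boxes_of(t,c): print(t,"box",round(d["score"],2),np.round(d["at"],3))
    for t in ("bottle","pad_top","tray"):
        for d in models.mark_of(t,c): print(t,"mark",round(d["score"],2),np.round(d["at"],3))
print(telemetry.current_t())
E
```

```text
pics
scene [ 1.051 -0.995  1.318]
bottle box 0.46 [0.452 0.144 0.038]
mixer_pad box 0.92 [ 0.625 -0.233  0.101]
mixer_pad box 0.59 [ 0.379 -0.656  0.098]
tray box 0.95 [0.625 0.167 0.004]
bottle mark 0.49 [ 0.439  0.159 -0.   ]
pad_top mark 0.87 [ 0.376 -0.652  0.099]
pad_top mark 0.84 [ 0.62  -0.235  0.1  ]
tray mark 0.78 [ 0.623  0.171 -0.002]
side [ 0.495 -0.924  0.976]
bottle box 0.58 [0.442 0.143 0.056]
mixer_pad box 0.87 [ 0.373 -0.644  0.098]
tray box 0.55 [0.623 0.165 0.004]
bottle mark 0.64 [ 0.441  0.162 -0.   ]
pad_top mark 0.9 [ 0.382 -0.655  0.098]
pad_top mark 0.77 [ 0.624 -0.233  0.102]
tray mark 0.87 [ 0.621  0.167 -0.002]
0.7
```

View pics/scene0.png

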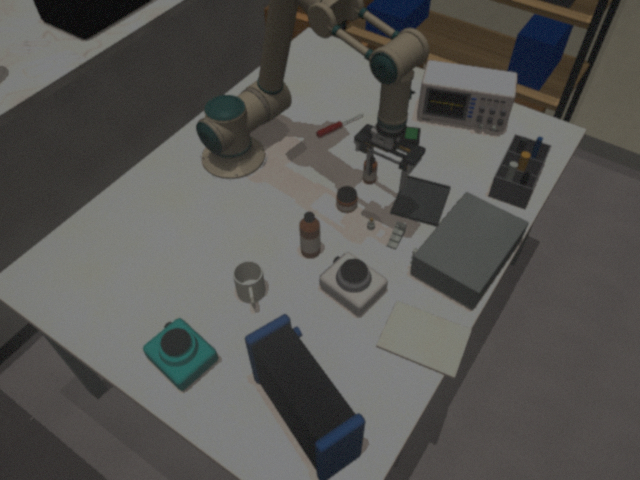

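View pics/side0.png

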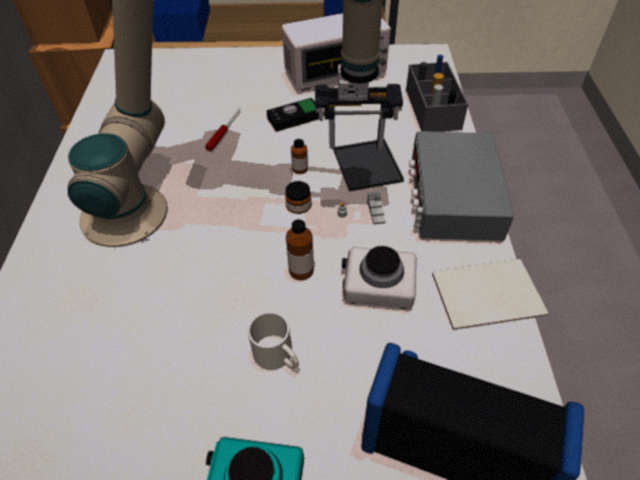

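The candidates for the bottle in the side view are the tall bottle (300,250), the squat jar (298,197) and the small bottle (300,157). The small bottle fits the description, and the networks put it at about (0.441, 0.160). There are two mixers. The white one at (382,275) is the one to use, at about (0.622, -0.234), and the turquoise one at (255,462) is the look-alike. The dark tray is at (368,165). Next I'll move above the bottle for a close wrist view.

```bash
python3 - <<'E'
from plant import r, vision, models, telemetry
import cv2, numpy as np
q=telemetry.current_tool_rot(); print(q)
r.move_to([0.441,0.11,0.25],q)
im=vision.snapshot("wrist"); k=vision.get_calibration("wrist"); cv2.imwrite("pics/w1.png",im[:,:,::-1])
print(k)
for d in models.mark_of("bottle","wrist")+models.boxes_of("bottle","wrist"): print(round(d["score"],2),np.round(d["at"],4))
for j,d in enumerate(models.regions_of("bottle","wrist")):
    ys,xs=np.nonzero(d["pixels"]); print(d["score"],xs.min(),xs.max(),ys.min(),ys.max())
print(telemetry.current_t())
E
```

```text
[2.30257022e-05 9.99999995e-01 7.46192934e-06 9.67358415e-05]
{'fx': 335.490168070952, 'fy': 335.490168070952, 'cx': 313.71598175075707, 'cy': 243.5851386777574, 'position': array([0.44228678, 0.18518399, 0.40352692]), 'orientation': array([ 1.31406709e-01,  9.91328007e-01, -8.43343877e-04,  5.89256258e-04])}
0.74 290 333 157 202
1.6333
```

View pics/w1.png

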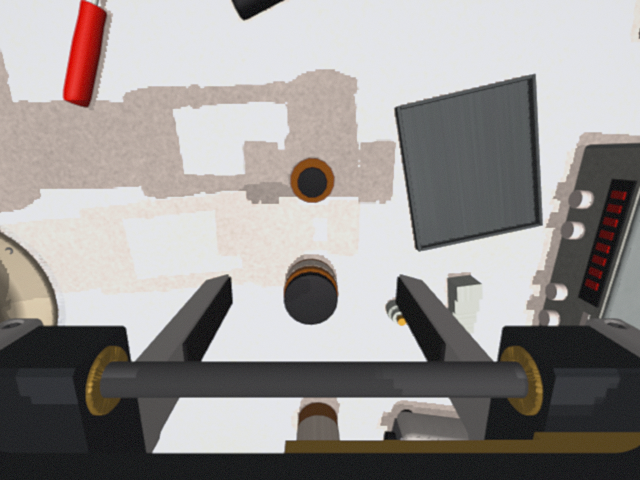

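The wrist view shows the small amber bottle with its black cap at (312,182), well clear of its neighbours. The jar is at (311,295), and the empty tray, slightly yawed, is at (472,162). I'll compute its position from the cap, then grasp it.

```bash
cat > h.py <<'E'
import numpy as np, cv2
from scipy.spatial.transform import Rotation as R
from plant import r, gripper_to, vision, models, telemetry as T
def ray(k,u,v,z):
    d=R.from_quat(np.roll(k["orientation"],-1)).apply([(u-k["cx"])/k["fx"],(v-k["cy"])/k["fy"],1])
    return k["position"]+d*(z-k["position"][2])/d[2]
E
python3 - <<'E'
from h import *
k=vision.get_calibration("wrist"); im=cv2.imread("pics/w1.png")
a=im[150:215,280:345].astype(int)
def blob(m):
    n,l,s,c=cv2.connectedComponentsWithStats(m.astype(np.uint8)); i=1+s[1:,4].argmax(); return c[i]+[280,150],s[i]
cap,s1=blob(a.max(2)<75); bod,s2=blob(cv2.morphologyEx(((a[:,:,2]-a[:,:,0]>40)|(a.max(2)<75)).astype(np.uint8),cv2.MORPH_OPEN,np.ones((3,3))))
p=ray(k,*cap,0.095); p2=ray(k,*bod,0.074); print(cap,s1,p,bod,s2,p2)
if np.hypot(*(p-p2)[:2])<0.006 and np.hypot(*(p[:2]-[.441,.16]))<0.015:
    c=(p+p2)/2; r.move_l([c[0],c[1],0.2],vel=0.2); r.move_l([c[0],c[1],0.054],vel=0.12)
    gripper_to(0.02,35); r.hold(.2); print("open",T.current_opening(),T.current_ee_pos(),T.current_wrist_force())
    r.move_l([c[0],c[1],0.2],vel=0.15); print("open",T.current_opening(),T.current_wrist_force(),T.current_t())
E
```

```text
[311.88954345 181.92047128] [ 18  17  29  30 679] [0.44054699 0.1597846  0.095     ] [311.72106632 179.87906372] [  10    8   44   44 1538] [0.44026373 0.16001595 0.074     ]
open 0.043367253045184836 [0.44052342 0.15991243 0.05399541] [ 0.9188937   0.19628776 -0.33516311]
open 0.043075473684576204 [ 0.11435934  0.55850546 -1.57756591] 5.6583
```

```bash
python3 - <<'E'
from h import *
r.move_l([0.45,0.15,0.30],vel=0.25); r.move_l([0.62,-0.28,0.30],vel=0.3)
k=vision.get_calibration("wrist"); im=vision.snapshot("wrist"); cv2.imwrite("pics/w2.png",im[:,:,::-1])
import pickle; pickle.dump(k,open("k2.pkl","wb"))
for d in models.mark_of("pad_top","wrist")+models.boxes_of("mixer_pad","wrist"): print(round(d["score"],2),np.round(d["at"],4))
for d in models.regions_of("mixer_pad","wrist"):
    m=d["pixels"]; ys,xs=np.nonzero(m); print(d["score"],xs.min(),xs.max(),ys.min(),ys.max(),xs.mean(),ys.mean(),ray(k,xs.mean(),ys.mean(),.1))
print(T.current_opening(),T.current_wrist_force(),T.current_t())
E
```

```text
0.57 [ 0.6251 -0.2304  0.1003]
0.89 [ 0.6254 -0.2331  0.1014]
0.93 284 351 148 216 317.8220247711362 181.70786214324178 [ 0.62355515 -0.23145124  0.1       ]
0.04364648380199682 [ 0.6472131   0.56077187 -0.3945076 ] 8.1
```

View pics/w2.png

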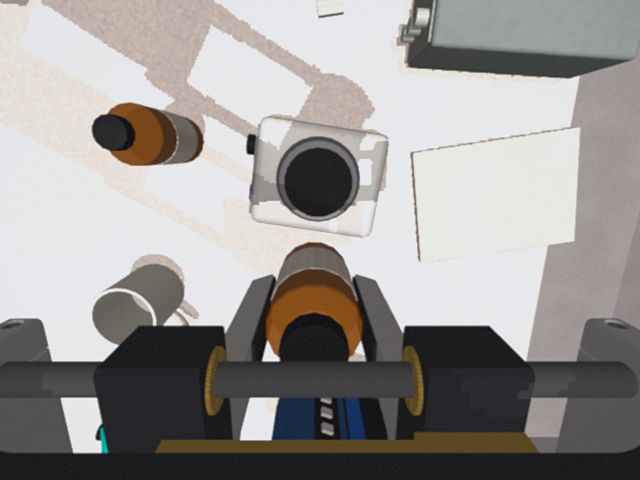

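The wrist view shows the white mixer's black pad at (318,182). That puts it at about (0.6235, -0.232), which agrees with the networks. The bottle is held upright between the fingers. I'll press now.

```bash
python3 - <<'E'
from h import *
x,y=0.6235,-0.232
r.move_l([x,y,0.20],vel=0.2); r.move_l([x,y,0.165],vel=0.1); r.hold(.3); f0=T.current_wrist_force()[2]
hit=r.move_l([x,y,0.125],vel=0.02,guard=16)
p=T.current_ee_pos(); print(hit,p,T.current_wrist_force()[2]-f0,T.current_t())
for _ in range(3):
    r.hold(.4); print(np.round(T.current_ee_pos(),4),T.current_wrist_force()-[0,0,f0],T.current_opening())
im=vision.snapshot("side"); cv2.imwrite("pics/s3.png",cv2.resize(im[170:330,260:460,::-1],(800,640))[:600])
print(T.current_t())
E
```

```text
True [ 0.6234918  -0.23200483  0.14467424] 9.732615503500897 10.775
[ 0.6235 -0.232   0.1449] [-0.84674402  1.28871544  9.3979578 ] 0.04338576711946354
[ 0.6235 -0.232   0.1449] [-1.88867835  0.81445599  9.53394801] 0.04335874969365489
[ 0.6235 -0.232   0.1449] [-0.62213485  0.70324078  8.14602835] 0.04341639941869336
12.025
```

View pics/s3.png

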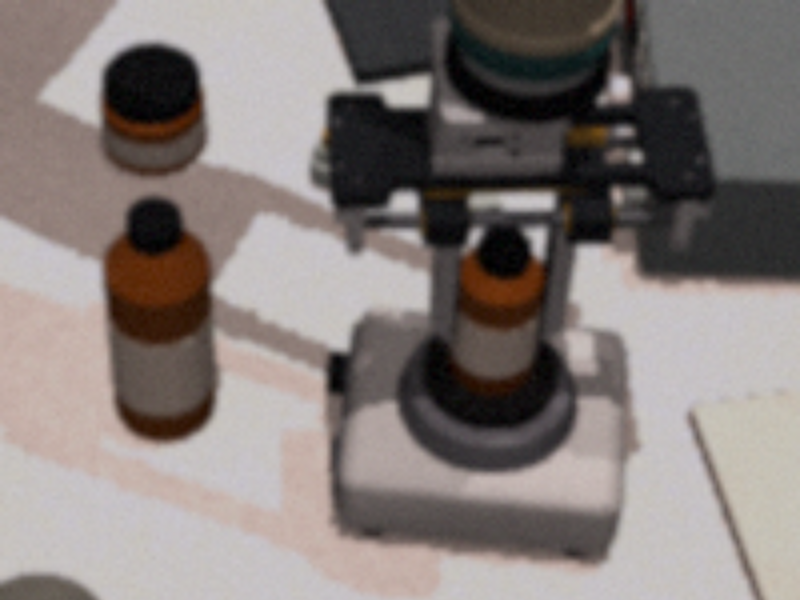

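The bottle is upright in the middle of the white mixer's pad. The guard stopped about 9 mm down at roughly 9 N, which doesn't quite prove the pad is at its stop, so I'll press a little further and hold there.

```bash
python3 - <<'E'
from h import *
def f(): 
    v=[]
    for _ in range(10): r.hold(.02); v.append(T.current_wrist_force()[2])
    return np.mean(v)
x,y=0.6235,-0.232; z=0.1447; f0=f()
print("f",f0)
for i in range(6):
    z-=0.001; r.move_l([x,y,z],vel=0.02); g=f(); print(round(z,4),g,T.current_ee_pos()[2])
    if g-f0>10: break
for _ in range(2): r.hold(.6); print(f(),T.current_ee_pos()[2],T.current_opening())
print(T.current_t())
E
```

```text
f 7.712324987875334
0.1437 7.392569956511208 0.14525585171528843
0.1427 7.746659672700085 0.14440672564060855
0.1417 9.693520704573134 0.14396151592389272
0.1407 13.950793956936934 0.14395926001011172
0.1397 17.803495411688452 0.1439056192429305
17.35259385345564 0.14388367022022777 0.04355077628208399
17.68002005241654 0.14389077440678266 0.04363126999127183
15.8083
```

The pad is clearly on its stop: height stays at 0.1439 while force rises to 17 N, and that was held for over 1.6 s with no slip. Next is the tray.

```bash
python3 - <<'E'
from h import *
x,y=0.623,0.168
r.move_l([0.6235,-0.232,0.16],vel=0.03); r.move_l([0.6235,-0.232,0.28],vel=0.15)
r.move_l([x,y-0.03,0.28],vel=0.3); r.move_l([x,y,0.16],vel=0.15); r.move_l([x,y,0.075],vel=0.1); r.hold(.3)
f0=T.current_wrist_force()[2]
hit=r.move_l([x,y,0.053],vel=0.015,guard=5); r.hold(.2)
print(hit,T.current_ee_pos(),T.current_wrist_force()[2]-f0)
gripper_to(0.07); r.hold(.3); print(T.current_opening(),T.current_ee_pos())
r.move_l([x,y,0.2],vel=0.1); r.move_l([x,y-0.08,0.28],vel=0.2)
k=vision.get_calibration("wrist"); im=vision.snapshot("wrist"); cv2.imwrite("pics/w4.png",im[:,:,::-1])
vision.snapshot("scene")
for c in ("wrist","scene"):
  for t in ("bottle","tray","pad_top"):
    for d in models.mark_of(t,c): print(c,t,round(d["score"],2),np.round(d["at"],4))
print(T.current_t())
E
```

```text
True [0.62296245 0.16799298 0.05800675] 6.385675718808663
0.06986699545302978 [0.62192926 0.16786768 0.05682916]
wrist bottle 0.65 [0.6219 0.1684 0.0016]
scene bottle 0.94 [0.6203 0.1703 0.0035]
scene pad_top 0.8 [ 0.6202 -0.2307  0.0998]
scene pad_top 0.77 [ 0.3751 -0.6558  0.1013]
26.1
```

View pics/w4.png

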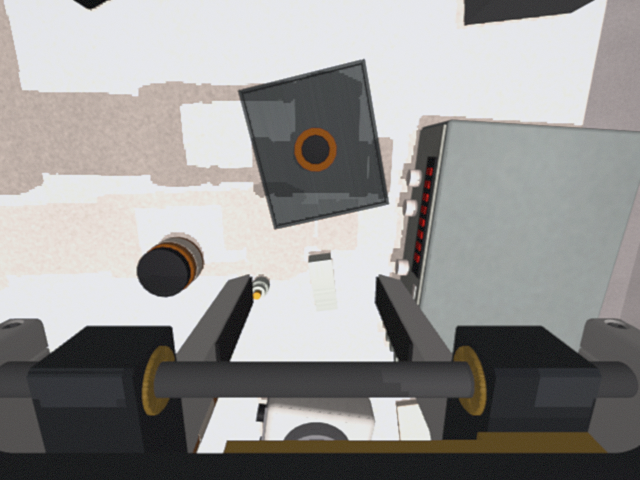

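The bottle stands upright near the middle of the tray at (315,149), released, and the gripper is clear. The pad reads 0.0998 m high, so it's back up. I'll hand the job in.

```bash
python3 -c "
from plant import r
r.hold(.3); print(r.sign_off())"
```

```text
the job is handed in; nothing more can be done
None
```

I gripped the small amber bottle and pressed it upright onto the white mixer's pad. I then stood it in the tray, released it and handed the job in. The clock read 26.1 s at the last check just before hand-in, and no verdict is reported.

- **Press:** the bottle was aimed at the pad's measured centre. The first press stopped early, at about 9 N, so I pressed further. The force then rose to about 17 N with the height steady at 0.1439 m, which shows the pad was on its stop. I held it there for over 1 s and saw no slip in the grip.
- **Placing:** the bottle touched the tray floor at the expected height, and I released it after contact. The last wrist picture shows it upright near the tray's middle with the gripper clear.
- **Final position:** the networks put the bottle at about (0.621, 0.169), against a tray centre of about (0.623, 0.168). The pad top reads 0.0998 m, so it is back up.
- **Checks that missed:** the tray network found nothing in the last two pictures. I relied on the earlier tray measurements and the wrist picture, and no other check disagreed.

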